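Set out the batch approval samples on two boards

TASK

Set out the batch approval samples, everything upright and left and right as the robot sees them with each board's yellow strip at the back. On the white board stand the green-lidded jar centred on the round mark, the blue-lidded jar to its right with a gap of about 30 mm, in line with it along the board, and the miniature yellow-lidded jar centred on top of the green lid; on the blue board stand the carton centred on the square mark and square to the board, and the label roll to its left with a gap of about 30 mm, in line along the board. Leave the red-lidded jar, the black-lidded jar and the hand stamp where they are.

Things in the scene. Friction and masses are not known exactly. Their poses are not given: they have to be found in the camera images.
- board_white: fixed white plate 125 mm (its x) by 210 mm (its y), 6 mm thick, lying flat on the table. Origin: centre of its underside; x towards the yellow strip along its back edge (the long edge away from the robot), y to the left as the robot sees it, z up. It stands left or right on the table and is turned by up to 0.25 rad. A black round mark 72 mm wide is printed at x 0, y +46 mm (left half).
- board_blue: fixed blue plate 125 mm (its x) by 210 mm (its y), 6 mm thick, lying flat on the table. Origin: centre of its underside; x towards the yellow strip along its back edge (the long edge away from the robot), y to the left as the robot sees it, z up. It stands left or right on the table and is turned by up to 0.25 rad. A white square mark 64 mm wide is printed at x 0, y -44 mm (right half).
- jar_green: white jar with a blue band and a green lid, 62 mm diameter over the lid (body 58 mm below it), 50 mm tall (lid is the top 20 mm, flat), about 0.12 kg. Origin: centre of its underside, z up. Starts upright on the table.
- jar_blue: white jar with a blue band and a blue lid, 62 mm diameter over the lid (body 58 mm below it), 50 mm tall (lid is the top 20 mm, flat), about 0.12 kg. Origin: centre of its underside, z up. Starts upright on the table.
- jar_mini: miniature white jar with a grey band and a yellow lid, 42 mm diameter over the lid (body 38 mm below it), 36 mm tall (lid is the top 14 mm), about 0.04 kg. Origin: centre of its underside, z up. Starts upright on the table.
- carton: closed brown folding carton with a red band, 52 x 52 mm and 75 mm tall, about 0.06 kg. Origin: centre of its underside, x and y square to its sides, z up. Starts upright, turned by up to 0.35 rad.
- label_roll: roll of blank white labels standing on its flat end, 62 mm outer diameter, 26 mm hole, 40 mm tall, about 0.09 kg. Origin: centre of its underside, z up along the hole.
- jar_red: white jar with a blue band and a red lid, 62 mm diameter over the lid (body 58 mm below it), 50 mm tall (lid is the top 20 mm, flat), about 0.12 kg. Origin: centre of its underside, z up. Not needed: leave it where it stands (other red-lidded jars are stock at the table's sides).
- jar_black: white jar with a blue band and a black lid, 62 mm diameter over the lid (body 58 mm below it), 50 mm tall (lid is the top 20 mm, flat), about 0.12 kg. Origin: centre of its underside, z up. Not needed: leave it where it stands.
- stamp: hand stamp standing upright: dark steel foot 52 mm diameter and 16 mm tall, thin brass stem, wooden knob 30 mm diameter, 70 mm tall in all. Origin: centre of its underside. Not needed: leave it where it stands.
There are look-alikes about, which are no part of the job. Leave any orange or pink look-alike of the jar_green alone.

How it is judged:
At the end, for the whole second after the job is handed in: Green jar and carton within 10 mm each way of their marks, carton within 0.2 rad of square; blue jar right of green, roll left of carton, gaps 30 mm +-14, within 18 mm of the board's long centre line; mini jar on the green lid within 10 mm; upright (0.1 rad), at rest (x of jar_green in the frame of board_white between -0.01 and 0.01 m and y of jar_green in the frame of board_white between 0.036 and 0.056 m and x of carton in the frame of board_blue between -0.01 and 0.01 m and y of carton in the frame of board_blue between -0.054 and -0.034 m and z of jar_green in the frame of board_white between 0.003 and 0.009 m and z of carton in the frame of board_blue between 0.003 and 0.009 m and (angle between the x axis of carton and the x axis of board_blue, either way round below 0.2 rad or angle between the x axis of carton and the y axis of board_blue, either way round below 0.2 rad) and horizontal distance between jar_blue and jar_green between 0.078 and 0.106 m and x of jar_blue in the frame of board_white between -0.018 and 0.018 m and y of jar_blue in the frame of board_white below 0 m and z of jar_blue in the frame of board_white between 0.003 and 0.009 m and horizontal distance between label_roll and carton between 0.073 and 0.101 m and x of label_roll in the frame of board_blue between -0.018 and 0.018 m and y of label_roll in the frame of board_blue above 0 m and z of label_roll in the frame of board_blue between 0.003 and 0.009 m and horizontal distance between jar_mini and jar_green below 0.01 m and z of jar_mini in the frame of jar_green between 0.046 and 0.054 m and angle between each of jar_green, jar_blue, jar_mini, carton, label_roll's own z axis and vertical below 0.1 rad and linear speed of each of jar_green, jar_blue, jar_mini, carton, label_roll below 0.02 m/s and angular speed of each of jar_green, jar_blue, jar_mini, carton, label_roll below 0.3 rad/s); the robot touches nothing.
It fails at once if the red-lidded jar is shifted by more than 15 mm or tipped (distance of jar_red from where it was at the start of the episode above 0.015 m or angle between jar_red's own z axis and vertical above 0.3 rad).
It fails at once if the black-lidded jar is shifted by more than 15 mm or tipped (distance of jar_black from where it was at the start of the episode above 0.015 m or angle between jar_black's own z axis and vertical above 0.3 rad).
It fails at once if the hand stamp is shifted by more than 15 mm or tipped (distance of stamp from where it was at the start of the episode above 0.015 m or angle between stamp's own z axis and vertical above 0.3 rad).
It also fails if it takes over 122 s, if anything falls off the work surface, if the arm or the gripper's body presses on something with over 40 N, if the wrist force passes 120 N, or if a joint passes its speed limit or range.

ROBOT

A 6-joint arm with a two-finger parallel gripper is mounted at the origin on the work surface. World frame = base frame: x ahead of the robot, y to its left, z up, the work surface at z = 0. Lengths are in m, angles in rad, forces in N, time in s.
With the tool pointing down it reaches from about 0.35 to 0.85 m from the base axis. Payload 8.1 kg.
Tool frame: the origin (TCP) lies on the mounting face of the last link; the fingertips stand 186 mm ahead of it and the grasp point (between the pads) lies 167 mm ahead of it (robot.finger_overhang is the distance from the TCP to the fingertips, in m); z points along the fingers, y is the line along which they close (so a half turn about z gives the same grasp; the last joint's range is limited). The gripper opens to 93 mm and grips with 3 to 60 N. Pads are 15 mm wide; open, the fingers measure 128 mm over their backs; the gripper's body (75 mm by 188 mm) begins 65 mm behind the grasp point.
Start: joints at [-1.229, 0.13, 1.488, -0, 1.523, -0.085], TCP at [0.248, -0.546, 0.405] pointing down, gripper open.
Joint ranges: [-2.96, 2.96], [-0.89, 2.26], [0.02, 2.5], [-1.34, 4.48], [0, 2.73], [-2.66, 2.66]. Speed limits (rad/s): [2.39, 2.39, 2.79, 3.14, 3.14, 3.14].

INTERFACE

Orientations are given as a rotation vector (axis times angle).
In Python, from plant import readout, read_camera, get_calibration, job, robot gives the robot as it stands.
- The arm moves only by the shell command python3 -m handwheel 'ROWS' [FORCE]. ROWS is JSON, a list of rows, each a list of 5 numbers: the shift along the world's x, y, z in cm, then the turn about the world's z in rad, then the closure, from 0 (fully open) to 1 (shut). In form: [[tx, ty, tz, spin, gripper], ...]. A call has 1 to 10 rows; each row shifts and turns the commanded pose from where the row before left it; what a row does not reach is not made up. A row lasts 1/8 s, in which the tool goes at most 62.5 mm and 10.7 degrees, less where a joint would pass 70% of its speed; a pose out of reach is approached as far as the arm can. A call is refused whole if a number of a shift passes 6.25 or a number of a turn 0.188, either way. A call with a gripper value outside its range is refused whole. The fingers move at their own pace and stop on an object; FORCE is the grip in N (left out, the last holds). Time passes only in rows, so rows that do not move let the fingers close. It gives the time, the measured TCP pose, the force, the opening and the grip force at its end, in the units of the state.
- readout.read_state(): the state, without advancing time (a new reading comes with each control period).
- read_camera(name): name is "scene" or "top" or "wrist"; returns the picture (384x512x3 uint8, red, green, blue); there is no depth.
- get_calibration(name): a dict with "fovy" (degrees; the focal length in pixels is half the picture's height over the tangent of half this angle, whatever the lens; pixels are square), "cx", "cy" (the principal point, pixels), "pose" (4x4, takes a point from camera to world coordinates). Camera axes: x right, y down, z forward; pixel columns grow to the right and rows downward; lengths in m; the calibration is good to about 2 mm. A picture is of the moment at which its call begins: read the wrist's pose just before it. get_calibration takes no time and is no camera call; for the wrist camera it gives the pose at the moment of the call.
- job.close_job(): hands the job in; it is judged then, once.
The state is a dict: "t": time; "q": joint angles; "dq": joint speeds; "joint_torque": joint torques, N m; "tool_pos": TCP position; "orientation": TCP orientation; "force": force on the tool from outside, world axes, zero at the start; "wrist_torque": the same for the moment, N m; "opening": finger opening in m; "gripper_force": force on a finger pad.
Only numpy, scipy, OpenCV 4.12 (cv2) and the standard library are available. Lean on these libraries where they do the work, as an engineer would, in place of code of your own. Each camera call takes 0.05 s, during which the arm holds its last target. There are 200 camera calls.

## Working session

There is one attempt and no reset: what is moved stays moved. The work goes in short steps, Python scripts to look and compute and a shell command to move; the robot and the scene stay as the last step left them, time stands still between calls to the robot, and variables do not carry over. Pictures are saved under pics/ and viewed, at most 14 in all, crops included, and the job is handed in when it is done.

```bash
mkdir -p pics; ls; python3 - <<'E'
from plant import readout, read_camera, get_calibration
import cv2, numpy as np
np.set_printoptions(precision=4,suppress=True)
for n in ("scene","top","wrist"):
    c=get_calibration(n); print(n,c['fovy'],c['cx'],c['cy']);print(np.array(c['pose']))
    im=read_camera(n); np.save(f"pics/{n}0.npy",im)
    cv2.imwrite(f"pics/{n}0.png",cv2.resize(im[:,:,::-1],(800,600),interpolation=cv2.INTER_CUBIC))
s=readout.read_state();print(s['t'],s['tool_pos'],s['orientation'],s['opening'],s['force'])
E
```

```text
pics
scene 49.15754010360686 251.41834378028335 190.8917064690988
[[ 0.2865  0.8056 -0.5186  1.1212]
 [ 0.9581 -0.2371  0.1609 -0.1074]
 [ 0.0067 -0.543  -0.8397  0.9585]
 [ 0.      0.      0.      1.    ]]
top 51.591301621786144 256.28304239936176 189.17350891259778
[[ 0.0085 -0.9986  0.0526  0.4945]
 [-0.9998 -0.0094 -0.0163  0.0487]
 [ 0.0168 -0.0524 -0.9985  1.1757]
 [ 0.      0.      0.      1.    ]]
wrist 63.05716510222773 251.98164838629728 194.178908970589
[[ 0.4145 -0.8822 -0.2235  0.3104]
 [-0.91   -0.4023 -0.1001 -0.5175]
 [-0.0016  0.2449 -0.9696  0.3834]
 [ 0.      0.      0.      1.    ]]
0.15 [ 0.2484 -0.546   0.4039] [-3.0689 -0.665   0.0003] 0.09303451926866145 [-0.6133 -0.0148  0.6379]
```

View pics/top0.png

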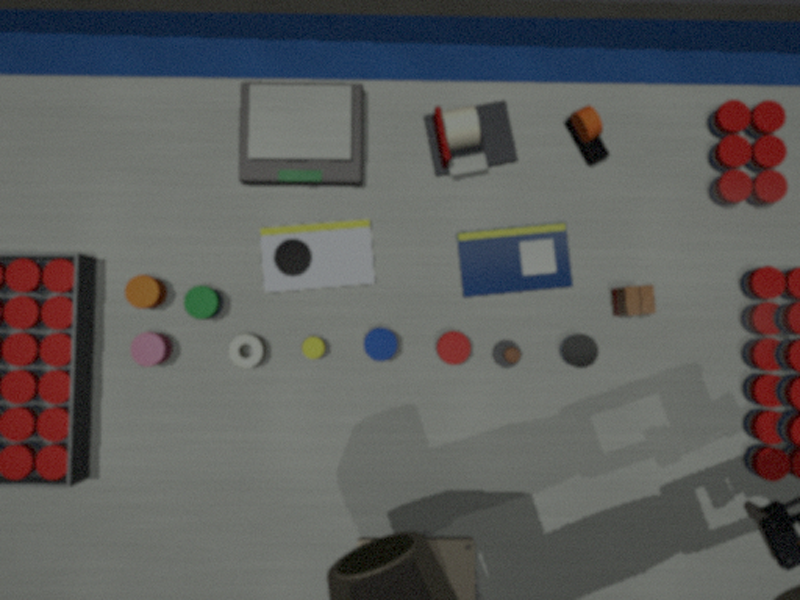

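View pics/scene0.png

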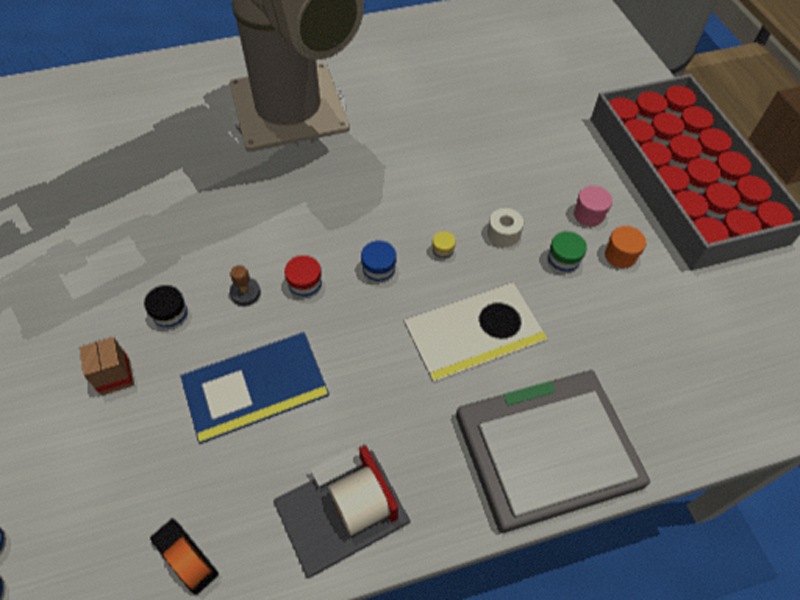

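Top picture (800-wide pixels): green-lidded jar (203,302), its look-alikes orange (145,292) and pink (150,349), roll (247,351), mini (314,348), blue jar (381,344). The red jar (454,347), stamp (507,352) and black jar (579,350) must stay put. Carton is at (634,300), the white board at (318,257) and the blue board at (515,260), both with the strip to +x. The green jar is the only one with a green lid over a white, blue-banded body, and I'll confirm that in a crop.

```bash
python3 - <<'E'
import numpy as np, cv2
from plant import get_calibration
print(get_calibration("top").keys())
t=np.load("pics/top0.npy"); s=np.load("pics/scene0.npy")
P=dict(green=(203,302,567,242),roll=(234,351,493,224),mini=(314,348,444,240),blue=(381,344,379,253),cartontop=(640,300,95,355),cartonside=(620,300,115,378),white=(345,255,450,345),disc=(293,257,500,320),bb=(480,270,285,370),sq=(537,257,225,393),strip=(315,227,500,355),table=(420,300,350,310),rollhole=(246,351,506,220))
for k,(a,b,c,d) in P.items():
    f=lambda im,x,y:(im[int(y/1.5625),int(x/1.5625)],cv2.cvtColor(im,cv2.COLOR_RGB2HSV)[int(y/1.5625),int(x/1.5625)])
    print(k,*f(t,a,b),*f(s,c,d))
a=t[150:250,70:180]; b=s[110:190,270:430]
cv2.imwrite("pics/crop1.png",np.vstack([cv2.resize(x[:,:,::-1],(640,290 if i else 290),interpolation=cv2.INTER_CUBIC) for i,x in enumerate((a,b))]))
E
```

```text
dict_keys(['fovy', 'cx', 'cy', 'pose'])
green [ 52 109  64] [ 66 133 109] [ 41 108  55] [ 66 158 108]
roll [133 138 130] [ 49  15 138] [188 185 169] [ 25  26 188]
mini [136 140  66] [ 32 135 140] [178 170  65] [ 28 162 178]
blue [ 49  72 120] [110 151 120] [ 25  61 124] [109 204 124]
cartontop [99 79 57] [ 16 108  99] [137  99  69] [ 13 127 137]
cartonside [46 38 28] [ 17 100  46] [68 49 34] [ 13 128  68]
white [134 138 139] [ 96   9 139] [181 180 163] [ 28  25 181]
disc [32 30 31] [165  16  32] [10 14 15] [96 85 15]
bb [42 57 88] [110 133  88] [30 54 95] [109 174  95]
sq [126 127 125] [ 45   4 127] [180 178 161] [ 27  27 180]
strip [135 140  66] [ 32 135 140] [181 176 137] [ 27  62 181]
table [112 115 111] [ 53   9 115] [140 141 133] [ 34  14 141]
rollhole [75 77 72] [42 17 77] [91 87 76] [22 42 91]
```

View pics/crop1.png

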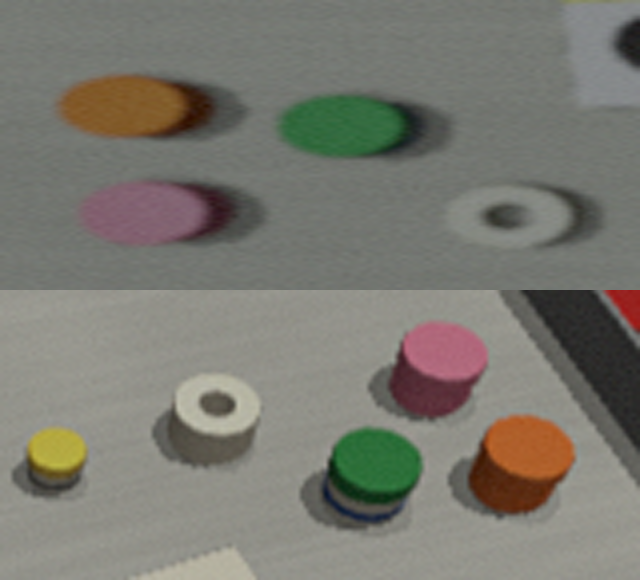

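The crop shows green at (345,125) with a white, blue-banded body. Orange and pink are plain one-colour cylinders, so green is the right one. Next, triangulate everything from both views.

```bash
cat > h.py <<'E'
import numpy as np, cv2
from plant import get_calibration
np.set_printoptions(precision=4,suppress=True)
def ray(c,u,v):
    f=192/np.tan(np.radians(c['fovy'])/2); T=np.array(c['pose'])
    return T[:3,3], T[:3,:3]@np.array([(u-c['cx'])/f,(v-c['cy'])/f,1.])
def plane(c,uv,z):
    o,d=ray(c,*uv); return (o+d*(z-o[2])/d[2])[:2]
def tri(rs):
    A=np.zeros((3,3));b=np.zeros(3)
    for o,d in rs:
        d=d/np.linalg.norm(d);M=np.eye(3)-np.outer(d,d);A+=M;b+=M@o
    p=np.linalg.solve(A,b)
    return p,max(np.linalg.norm(np.cross(p-o,d/np.linalg.norm(d))) for o,d in rs)
def blob(im,x,y,r,lo,hi,chan='hsv'):
    """largest blob with colour in lo..hi within r of (x,y): contour in picture pixels"""
    x0,y0=max(int(x-r),0),max(int(y-r),0)
    g=cv2.GaussianBlur(im,(3,3),0)
    g=cv2.cvtColor(g,cv2.COLOR_RGB2HSV)[y0:int(y+r),x0:int(x+r)]
    g=cv2.resize(g,None,fx=4,fy=4,interpolation=cv2.INTER_LINEAR)
    m=cv2.inRange(g,np.array(lo),np.array(hi))
    m=cv2.morphologyEx(m,cv2.MORPH_OPEN,np.ones((5,5)))
    c=max(cv2.findContours(m,cv2.RETR_EXTERNAL,cv2.CHAIN_APPROX_NONE)[0],key=cv2.contourArea)
    return ((c[:,0,:].astype(np.float32)+.5)/4-.5+[x0,y0]).astype(np.float32)
E
cat > m.py <<'E'
from h import *
ims={n:np.load(f"pics/{n}0.npy") for n in("top","scene")}; C={n:get_calibration(n) for n in ims}
k=1/1.5625
L={'green':((203,302),(567,242),25,([50,90,80],[85,255,255]),([50,90,85],[85,255,255])),
'blue':((381,344),(379,253),20,([100,90,100],[120,255,255]),([100,120,105],[120,255,255])),
'mini':((314,348),(444,240),20,([24,70,110],[40,255,255]),([22,90,140],[40,255,255])),
'roll':((247,351),(506,224),25,([0,0,122],[180,40,255]),([0,0,168],[180,60,255])),
'carton':((640,300),(98,357),25,([8,70,76],[25,255,255]),([8,80,105],[25,255,255])),
'disc':((293,257),(500,320),28,([0,0,0],[180,255,80]),([0,0,0],[180,255,80])),
'sq':((537,257),(226,394),22,([0,0,105],[180,60,255]),([0,0,130],[180,70,255]))}
for n,(a,b,r,t,s) in L.items():
    cs=[blob(ims[c],p[0]*k,p[1]*k,r,*th) for c,p,th in(("top",a,t),("scene",b,s))]
    if n in('carton','sq'): e=[cv2.minAreaRect(c) for c in cs]; ctr=[c.mean(0) if 0 else np.array([cv2.moments(c)['m10'],cv2.moments(c)['m01']])/cv2.moments(c)['m00'] for c in cs]
    else: e=[cv2.fitEllipse(cv2.convexHull(c)) for c in cs]; ctr=[x[0] for x in e]
    p,err=tri([ray(C["top"],*ctr[0]),ray(C["scene"],*ctr[1])])
    print(n,"P",p,"err",round(err,4),"axes",np.round(e[0][1],1),np.round(e[1][1],1),np.round(ctr,1).tolist())
    if n in('carton','sq'):
        for c,cc in zip(("top","scene"),cs):
            w=np.array([plane(C[c],q,p[2]) for q in cc]).astype(np.float32); R=cv2.minAreaRect(w*1000); print("   rect mm",c,R)
# boards
for n,a,b in(('white',(318,257),(475,332)),('blue',(515,260),(255,387))):
    for c,p in(("top",a),("scene",b)):
        # yellow strip
        st=blob(ims[c],*( (315*k,227*k) if(n,c)==('white','top') else (511*k,232*k) if c=='top' else (490*k,358*k) if n=='white' else (262*k,414*k)),48,[22,60,80],[42,255,255])
        w=np.array([plane(C[c],q,.006) for q in st]).astype(np.float32)*1000
        print(n,c,"strip",cv2.minAreaRect(w))
E
python3 m.py
```

```text
green P [0.5399 0.3922 0.0498] err 0.0009 axes [20.2 20.5] [16.5 22.2] [[128.3, 193.0], [364.0, 156.7]]
blue P [0.4668 0.0676 0.0515] err 0.0003 axes [20.1 20.9] [17.  21.4] [[242.9, 219.8], [241.9, 162.6]]
mini P [0.4592 0.1906 0.038 ] err 0.0003 axes [13.8 14.8] [11.5 14.9] [[199.8, 222.1], [283.9, 153.4]]
roll P [0.4504 0.3141 0.0406] err 0.0007 axes [21.8 22.4] [15.3 20.5] [[155.6, 224.8], [323.9, 140.7]]
carton P [ 0.5497 -0.3945  0.0776] err 0.0002 axes [17.8 18.2] [18.1 25. ] [[408.8, 191.6], [62.8, 227.4]]
   rect mm top ((549.359619140625, -394.3275146484375), (49.543113708496094, 51.31053924560547), 3.472165822982788)
   rect mm scene ((549.1748046875, -394.4619445800781), (50.892189025878906, 50.98611831665039), 4.3471856117248535)
disc P [0.6275 0.2344 0.0089] err 0.0002 axes [22.9 23.1] [21.8 26.5] [[187.0, 164.3], [319.5, 204.9]]
sq P [ 0.6329 -0.2282  0.0106] err 0.0003 axes [22.4 22.5] [23.6 27.9] [[343.8, 164.0], [144.8, 252.0]]
   rect mm top ((632.7628173828125, -228.48306274414062), (66.53179931640625, 66.49598693847656), 6.203373432159424)
   rect mm scene ((632.3277587890625, -227.75299072265625), (64.8712158203125, 64.22222137451172), 6.185947895050049)
white top strip ((685.8240966796875, 193.41970825195312), (15.879209518432617, 208.42262268066406), 5.39008092880249)
white scene strip ((682.636474609375, 194.9202880859375), (17.96484375, 210.30282592773438), 5.32359504699707)
blue top strip ((681.4522705078125, -179.94027709960938), (15.21955680847168, 206.9263458251953), 6.123890399932861)
blue scene strip ((678.391845703125, -178.72760009765625), (16.301700592041016, 208.2610626220703), 6.079723834991455)
```

All heights agree with the text to within about 2 mm. Start with the carton: move above it and align the yaw to 0.068 rad, closing along x.

```bash
python3 -m handwheel '[[3.77,1.9,-1.0,0.1514,0],[3.77,1.9,-1.0,0.1514,0],[3.77,1.9,-1.0,0.1514,0],[3.77,1.9,-1.0,0.1514,0],[3.77,1.9,-1.0,0.1514,0],[3.77,1.9,-1.0,0.1514,0],[3.77,1.9,-1.0,0.1514,0],[3.77,1.9,-1.0,0.1514,0],[0,0,0,0,0],[0,0,0,0,0]]' 10
cat > st.py <<'E'
from h import *
from plant import readout
from scipy.spatial.transform import Rotation as R
s=readout.read_state(); y=R.from_rotvec(s['orientation']).as_matrix()
print("t",round(s['t'],2),"tcp",np.array(s['tool_pos']),"yaw",round(float(np.arctan2(y[1,1],y[0,1])),4),"z",y[:,2],"open",round(s['opening'],4),"F",np.array(s['force']),"grip",round(float(np.max(s['gripper_force'])),1),"q",np.array(s['q']))
E
python3 st.py
python3 - <<'E'
from h import *
from plant import read_camera
c=get_calibration("wrist"); im=read_camera("wrist"); np.save("pics/w1.npy",im)
cv2.imwrite("pics/w1.png",im[:,:,::-1])
print(np.array(c['pose']))
E
```

```text
t: 1.4
tool_pos: [0.5497, -0.3942, 0.3243]
orientation: [-2.146, -2.293, 0.001]
force: [-0.8, -0.1, -0.2]
opening: 0.0924
gripper_force: 0.0
t 1.4 tcp [ 0.5497 -0.3942  0.3243] yaw 0.0661 z [-0.001   0.0003 -1.    ] open 0.0924 F [-0.8185 -0.1177 -0.1933] grip 0.0 q [-0.6978  0.3806  1.343  -0.0005  1.4189 -0.7638]
[[ 0.9978  0.0649  0.0153  0.5459]
 [ 0.0667 -0.9674 -0.2443 -0.3264]
 [-0.001   0.2447 -0.9696  0.304 ]
 [ 0.      0.      0.      1.    ]]
```

View pics/w1.png

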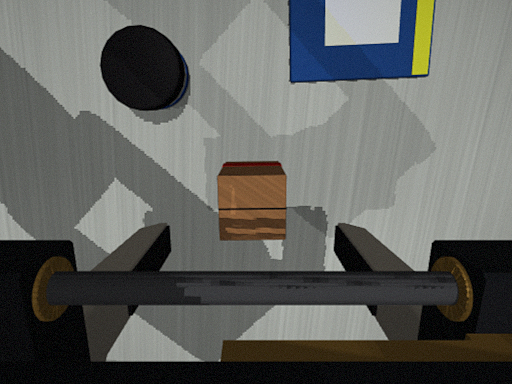

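The wrist picture shows the carton top at about (252,207). That casts to (0.550,-0.394), which agrees with the two-view fix, and the carton sits centred between the fingers. Descend and grip.

```bash
python3 -m handwheel '[[0,0,-2.2,0,0],[0,0,-2.5,0,0],[0,0,-2.5,0,0],[0,0,-2.5,0,0],[0,0,-1.5,0,0],[0,0,0,0,0],[0,0,0,0,0]]' 10
python3 -m handwheel '[[0,0,0,0,1],[0,0,0,0,1],[0,0,0,0,1],[0,0,0,0,1],[0,0,0,0,1],[0,0,0,0,1]]' 10; python3 st.py
```

```text
t: 2.33
tool_pos: [0.5502, -0.3946, 0.2137]
orientation: [2.145, 2.293, 0.0]
force: [0.2, -0.1, 0.6]
opening: 0.0931
gripper_force: 0.0
t: 3.08
tool_pos: [0.55, -0.3942, 0.2128]
orientation: [-2.146, -2.295, -0.0]
force: [0.2, -0.4, 0.4]
opening: 0.0519
gripper_force: 10.0
t 3.08 tcp [ 0.55   -0.3942  0.2128] yaw 0.0672 z [ 0.  0. -1.] open 0.0519 F [ 0.2445 -0.4303  0.4188] grip 10.0 q [-0.6976  0.4861  1.4201  0.      1.2354 -0.7648]
```

```bash
python3 -m handwheel '[[0,0,1.5,0,1],[0,0,2.5,0,1],[1.0,2.0,1,0,1],[1.5,3,0,0.02,1],[1.6,3.2,0,0.02,1],[1.6,3.2,0,0,1],[1.5,3.0,0,0,1],[1.07,2.2,0,0,1],[0,0,0,0,1],[0,0,0,0,1]]'
python3 -m handwheel '[[0,0,-1,0,1],[0,0,-1.5,0,1],[0,0,-1,0,1],[0,0,-0.5,0,1],[0,0,0,0,1],[0,0,0,0,1]]'; python3 st.py
```

```text
t: 4.32
tool_pos: [0.6326, -0.2283, 0.2627]
orientation: [2.099, 2.337, -0.001]
force: [-0.5, -0.6, -1.1]
opening: 0.0519
gripper_force: 10.0
t: 5.08
tool_pos: [0.6329, -0.2283, 0.2233]
orientation: [2.099, 2.337, 0.0]
force: [-0.2, 0.6, -0.5]
opening: 0.0521
gripper_force: 10.0
t 5.08 tcp [ 0.6329 -0.2283  0.2233] yaw 0.1072 z [ 0.0007 -0.0004 -1.    ] open 0.0521 F [-0.1535  0.6103 -0.5228] grip 10.0 q [-0.4223  0.4642  1.4285 -0.      1.2481 -0.5295]
```

```bash
python3 -m handwheel '[[0,0,-0.2,0,1],[0,0,-0.2,0,1],[0,0,0,0,1],[0,0,0,0,1]]'
python3 -m handwheel '[[0,0,0,0,0.2],[0,0,0,0,0.2],[0,0,0,0,0.2],[0,0,2,0,0],[0,0,3,0,0],[0,0,4,0,0],[0,0,1.5,0,0],[0,0,0,0,0]]'; python3 st.py
```

```text
t: 5.58
tool_pos: [0.6327, -0.2281, 0.2188]
orientation: [2.099, 2.337, 0.0]
force: [-0.7, -0.1, -2.0]
opening: 0.0518
gripper_force: 10.0
t: 6.58
tool_pos: [0.6332, -0.2284, 0.3258]
orientation: [2.097, 2.335, 0.002]
force: [0.0, -0.7, -0.5]
opening: 0.0929
gripper_force: 0.0
t 6.58 tcp [ 0.6332 -0.2284  0.3258] yaw 0.1072 z [ 0.0032 -0.0014 -1.    ] open 0.0929 F [ 0.0461 -0.6716 -0.5431] grip 0.0 q [-0.4223  0.3685  1.3555  0.      1.4142 -0.5295]
```

```bash
python3 -m handwheel '[[-1.0,1.8,0,-0.013,0],[-2.1,3.8,0,0,0],[-2.3,4.1,0,0,0],[-2.3,4.1,0,0,0],[-2.3,4.1,0,0,0],[-2.3,4.1,0,0,0],[-2.2,3.8,0,0,0],[-1.6,2.8,0,0,0],[-0.54,1.0,0,0,0],[0,0,0,0,0]]'
python3 -m handwheel '[[0,0,-2,0,0],[0,0,-3,0,0],[0,0,-3,0,0],[0,0,-2.5,0,0],[0,0,-1.5,0,0],[0,0,0,0,0]]'; python3 st.py
```

```text
t: 7.82
tool_pos: [0.466, 0.068, 0.3228]
orientation: [-2.113, -2.324, 0.002]
force: [0.0, -0.3, 0.2]
opening: 0.093
gripper_force: 0.0
t: 8.57
tool_pos: [0.466, 0.0672, 0.2025]
orientation: [-2.114, -2.321, 0.003]
force: [1.0, 0.3, 0.8]
opening: 0.0932
gripper_force: 0.0
t 8.57 tcp [0.466  0.0672 0.2025] yaw 0.0934 z [-0.0026 -0.0003 -1.    ] open 0.0932 F [0.955  0.2956 0.7571] grip 0.0 q [ 0.0343 -0.013   2.0277 -0.0002  1.1296 -0.059 ]
```

```bash
python3 - <<'E'
from h import *
from plant import read_camera
im=read_camera("wrist"); cv2.imwrite("pics/w2.png",im[:,:,::-1])
E
```

```text
(no output)
```

View pics/w2.png

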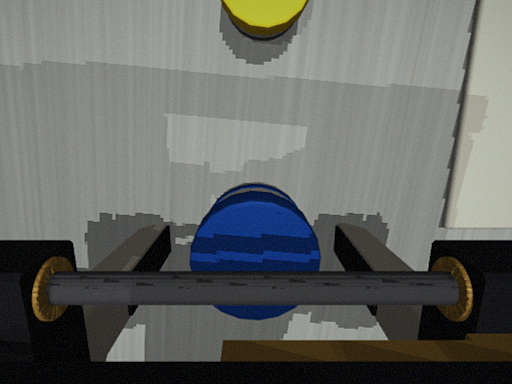

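The blue jar at about (255,255) is centred between the fingers. Grip, lift and carry it to (0.636,0.143).

```bash
python3 -m handwheel '[[0,0,0,0,1],[0,0,0,0,1],[0,0,0,0,1],[0,0,0,0,1],[0,0,0,0,1]]' 15;python3 st.py
python3 -m handwheel '[[0,0,1.5,0,1],[0,0,2.5,0,1],[1.5,0.7,1,0,1],[2.8,1.2,0,0,1],[3,1.3,0,0,1],[3,1.3,0,0,1],[3,1.3,0,0,1],[2.5,1.1,0,0,1],[1.2,0.6,0,0,1],[0,0,0,0,1]]'; python3 st.py
```

```text
t: 9.25
tool_pos: [0.4665, 0.0679, 0.2041]
orientation: [2.114, 2.323, 0.001]
force: [-0.4, 0.3, 3.1]
opening: 0.0615
gripper_force: 15.0
t 9.25 tcp [0.4665 0.0679 0.2041] yaw 0.0943 z [ 0.0007  0.     -1.    ] open 0.0615 F [-0.4393  0.3185  3.1133] grip 15.0 q [ 0.0357 -0.0158  2.027  -0.      1.1297 -0.0587]
t: 10.5
tool_pos: [0.6367, 0.1431, 0.2541]
orientation: [-2.114, -2.324, -0.0]
force: [-0.7, -0.3, -1.7]
opening: 0.0618
gripper_force: 15.0
t 10.5 tcp [0.6367 0.1431 0.2541] yaw 0.0946 z [ 0.  0. -1.] open 0.0618 F [-0.7351 -0.2548 -1.7103] grip 15.0 q [0.1426 0.3805 1.4765 0.     1.2846 0.0479]
```

```bash
python3 -m handwheel '[[0,0,-1,0,1],[0,0,-1.5,0,1],[0,0,-1,0,1],[0,0,-0.5,0,1],[0,0,-0.2,0,1],[0,0,0,0,1],[0,0,0,0,1]]'; python3 -m handwheel '[[0,0,-0.1,0,1],[0,0,0,0,1]]'; python3 st.py
```

```text
t: 11.38
tool_pos: [0.6366, 0.1429, 0.2123]
orientation: [2.114, 2.323, 0.001]
force: [-1.3, 0.7, -1.1]
opening: 0.0615
gripper_force: 15.0
t: 11.62
tool_pos: [0.6363, 0.1428, 0.2108]
orientation: [2.114, 2.324, 0.0]
force: [-0.5, 0.6, -2.4]
opening: 0.0613
gripper_force: 15.0
t 11.62 tcp [0.6363 0.1428 0.2108] yaw 0.0942 z [ 0.0001  0.     -1.    ] open 0.0613 F [-0.5032  0.5684 -2.3558] grip 15.0 q [0.1422 0.4286 1.5003 0.     1.2126 0.048 ]
```

```bash
python3 -m handwheel '[[0,0,0,0,0.2],[0,0,0,0,0.2],[0,0,0,0,0.2],[0,0,2,0,0],[0,0,3,0,0],[0,0,4,0,0],[0,0,2,0,0],[0,0,0,0,0]]'
python3 -m handwheel '[[-0.6,1.5,0,0,0],[-1.2,3.2,0,0,0],[-1.5,4,0,0,0],[-1.6,4,0,0,0],[-1.6,4,0,0,0],[-1.5,4,0,0,0],[-1.1,2.8,0,0,0],[-0.54,1.44,0,0,0],[0,0,0,0,0],[0,0,0,0,0]]'; python3 st.py
```

```text
t: 12.62
tool_pos: [0.6371, 0.1429, 0.3236]
orientation: [2.112, 2.321, 0.006]
force: [-0.7, 0.2, -0.4]
opening: 0.0929
gripper_force: 0.0
t: 13.88
tool_pos: [0.5402, 0.3914, 0.3201]
orientation: [2.115, 2.323, -0.002]
force: [0.2, -0.3, 0.4]
opening: 0.0931
gripper_force: 0.0
t 13.88 tcp [0.5402 0.3914 0.3201] yaw 0.0935 z [-0.0006 -0.0009 -1.    ] open 0.0931 F [ 0.2391 -0.3238  0.3723] grip 0.0 q [ 0.5503  0.359   1.3778 -0.0004  1.4058  0.4568]
```

```bash
python3 -m handwheel '[[0,0,-2,0,0],[0,0,-3,0,0],[0,0,-3,0,0],[0,0,-2.5,0,0],[0,0,-1.1,0,0],[0,0,0,0,0],[0,0,0,0,0]]'
python3 -m handwheel '[[0,0,0,0,1],[0,0,0,0,1],[0,0,0,0,1],[0,0,0,0,1],[0,0,0,0,1]]' 15;python3 st.py
python3 -m handwheel '[[0,0,1.5,0,1],[0,0,2.5,0,1],[0.8,-1.4,1,0,1],[1.5,-2.8,0,0,1],[1.7,-3,0,0,1],[1.7,-3,0,0,1],[1.6,-3,0,0,1],[1.0,-1.7,0,0,1],[0.43,-0.85,0,0,1],[0,0,0,0,1]]'; python3 st.py
```

```text
t: 14.75
tool_pos: [0.5405, 0.3923, 0.206]
orientation: [2.114, 2.323, 0.003]
force: [0.1, 0.2, 0.3]
opening: 0.0931
gripper_force: 0.0
t: 15.38
tool_pos: [0.5399, 0.3923, 0.205]
orientation: [2.114, 2.324, 0.0]
force: [-0.5, -0.9, 2.3]
opening: 0.0613
gripper_force: 15.0
t 15.38 tcp [0.5399 0.3923 0.205 ] yaw 0.0942 z [ 0.0002  0.0002 -1.    ] open 0.0613 F [-0.4924 -0.8837  2.3469] grip 15.0 q [0.5515 0.4727 1.4537 0.0001 1.215  0.4573]
t: 16.62
tool_pos: [0.6273, 0.2345, 0.2547]
orientation: [-2.115, -2.323, 0.0]
force: [0.1, 0.8, -0.5]
opening: 0.0618
gripper_force: 15.0
t 16.62 tcp [0.6273 0.2345 0.2547] yaw 0.0936 z [-0.0002  0.0001 -1.    ] open 0.0618 F [ 0.0665  0.7512 -0.4589] grip 15.0 q [0.2812 0.4229 1.4211 0.0002 1.2977 0.1875]
```

```bash
python3 -m handwheel '[[0,0,-1,0,1],[0,0,-1.5,0,1],[0,0,-1,0,1],[0,0,-0.5,0,1],[0,0,-0.2,0,1],[0,0,-0.1,0,1],[0,0,0,0,1],[0,0,0,0,1]]'; python3 st.py
python3 -m handwheel '[[0,0,0,0,0.2],[0,0,0,0,0.2],[0,0,0,0,0.2],[0,0,2,0,0],[0,0,3,0,0],[0,0,4,0,0],[0,0,2,0,0],[0,0,0,0,0]]'
python3 -m handwheel '[[-1.5,-0.4,0,0,0],[-3,-0.8,0,0,0],[-3.6,-1,0,0,0],[-3.6,-1,0,0,0],[-3,-0.8,0,0,0],[-1.6,-0.4,0,0,0],[-0.5,0,0,0,0],[0,0,0,0,0],[0,0,0,0,0]]'; python3 st.py
```

```text
t: 17.62
tool_pos: [0.6274, 0.2347, 0.2122]
orientation: [2.114, 2.323, 0.001]
force: [0.2, -0.1, -1.2]
opening: 0.0615
gripper_force: 15.0
t 17.62 tcp [0.6274 0.2347 0.2122] yaw 0.0942 z [ 0.0008  0.0002 -1.    ] open 0.0615 F [ 0.1523 -0.1412 -1.2481] grip 15.0 q [0.2815 0.4698 1.4431 0.     1.228  0.1873]
t: 18.62
tool_pos: [0.6279, 0.235, 0.3247]
orientation: [2.113, 2.322, 0.006]
force: [0.2, 0.4, -0.5]
opening: 0.0933
gripper_force: 0.0
t: 19.75
tool_pos: [0.4596, 0.1908, 0.3214]
orientation: [-2.114, -2.323, 0.0]
force: [0.7, -0.0, 0.3]
opening: 0.0929
gripper_force: 0.0
t 19.75 tcp [0.4596 0.1908 0.3214] yaw 0.0942 z [-0.0002 -0.0001 -1.    ] open 0.0929 F [ 0.7225 -0.0441  0.3031] grip 0.0 q [ 0.2905 -0.0929  1.8684 -0.      1.3664  0.1963]
```

Now use the top and scene cameras to check where the placed jars and carton stand before stacking.

```bash
cat > chk.py <<'E'
from h import *
from plant import read_camera
import sys
ims={n:read_camera(n) for n in("top","scene")}; C={n:get_calibration(n) for n in ims}
tag=sys.argv[1]
for n in ims: cv2.imwrite(f"pics/{n}{tag}.png",cv2.resize(ims[n][:,:,::-1],(800,600)))
def uv(c,P):
    f=192/np.tan(np.radians(c['fovy'])/2);T=np.array(c['pose']);q=T[:3,:3].T@(np.array(P)-T[:3,3]);return c['cx']+f*q[0]/q[2],c['cy']+f*q[1]/q[2]
L={'green':((.6275,.2344,.056),16,([50,90,80],[85,255,255]),([50,90,85],[85,255,255])),
'blue':((.6361,.1428,.056),16,([100,90,100],[120,255,255]),([100,120,105],[120,255,255])),
'mini':((.6275,.2344,.092) if 'M' in tag else (.4592,.1906,.036),14,([24,70,110],[40,255,255]),([22,90,140],[40,255,255])),
'roll':((.6234,-.1417,.046) if 'R' in tag else (.4504,.3141,.04),20,([0,0,122],[180,60,255]),([0,0,165],[180,60,255])),
'carton':((.6327,-.2282,.081),20,([8,70,76],[25,255,255]),([8,80,105],[25,255,255]))}
for n,(P,r,*th) in L.items():
    ctr=[]
    for c,t in zip(ims,th):
        try:
            b=blob(ims[c],*uv(C[c],P),r,*t)
            if n=='carton':
                w=np.array([plane(C[c],q,P[2]) for q in b]).astype(np.float32)*1000; print('  carton',c,cv2.minAreaRect(w)); m=cv2.moments(b); ctr.append((m['m10']/m['m00'],m['m01']/m['m00']))
            else: ctr.append(cv2.fitEllipse(cv2.convexHull(b))[0])
        except Exception as e: print(n,c,'not seen',e)
    if len(ctr)==2:
        p,e=tri([ray(C[c],*q) for c,q in zip(ims,ctr)]); print(n,"P",p,"err",round(e,4),"wanted",P,"at plane",*[plane(C[c],q,P[2]) for c,q in zip(ims,ctr)])
E
python3 chk.py A
```

```text
green P [0.6267 0.2345 0.0548] err 0.001 wanted (0.6275, 0.2344, 0.056) at plane [0.6262 0.2333] [0.6275 0.2351]
blue P [0.6358 0.1423 0.0559] err 0.0005 wanted (0.6361, 0.1428, 0.056) at plane [0.6357 0.1418] [0.636  0.1427]
mini top not seen max() iterable argument is empty
roll P [0.4319 0.3207 0.0173] err 0.0037 wanted (0.4504, 0.3141, 0.04) at plane [0.432  0.3118] [0.4491 0.3141]
  carton top ((629.8119506835938, -228.60028076171875), (50.7381706237793, 51.56679153442383), 7.087425231933594)
  carton scene ((631.1968383789062, -228.49951171875), (51.52389907836914, 52.89983367919922), 6.423728942871094)
carton P [ 0.6302 -0.2295  0.078 ] err 0.0002 wanted (0.6327, -0.2282, 0.081) at plane [ 0.6298 -0.2286] [ 0.6318 -0.2293]
```

View pics/sceneA.png

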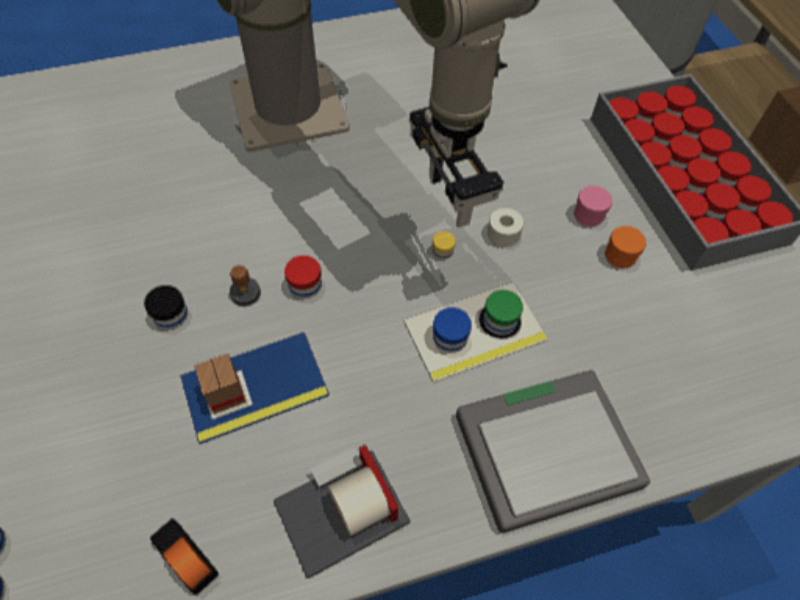

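The scene picture shows both jars on the white board, green at (503,310) on its round mark and blue at (452,328), and the carton on the square at (220,385). All stand within about 3 mm of target. Pick up the mini jar.

```bash
python3 -m handwheel '[[0,0,-2,0,0],[0,0,-3,0,0],[0,0,-3,0,0],[0,0,-2.5,0,0],[0,0,-2,0,0],[0,0,0,0,0],[0,0,0,0,0]]'
python3 -m handwheel '[[0,0,0,0,1],[0,0,0,0,1],[0,0,0,0,1],[0,0,0,0,1],[0,0,0,0,1],[0,0,0,0,1],[0,0,0,0,1]]' 8;python3 st.py
python3 -m handwheel '[[0,0,1.5,0,1],[0,0,2.5,0,1],[0,0,3,0,1],[0,0,2.5,0,1],[0,0,0,0,1],[0,0,0,0,1]]'; python3 st.py
```

```text
t: 20.72
tool_pos: [0.4597, 0.1908, 0.1975]
orientation: [2.114, 2.323, 0.001]
force: [0.9, -0.5, -0.5]
opening: 0.0926
gripper_force: 0.0
t: 21.6
tool_pos: [0.4592, 0.1907, 0.1967]
orientation: [-2.114, -2.324, 0.0]
force: [-0.6, -0.5, 0.5]
opening: 0.0416
gripper_force: 8.0
t 21.6 tcp [0.4592 0.1907 0.1967] yaw 0.0942 z [-0.0001  0.     -1.    ] open 0.0416 F [-0.6139 -0.4532  0.4577] grip 8.0 q [0.2906 0.0662 1.9591 0.     1.1164 0.1963]
t: 22.35
tool_pos: [0.4589, 0.1906, 0.2912]
orientation: [-2.114, -2.323, 0.001]
force: [0.6, 0.3, -0.5]
opening: 0.0416
gripper_force: 8.0
t 22.35 tcp [0.4589 0.1906 0.2912] yaw 0.0942 z [-0.0005 -0.0001 -1.    ] open 0.0416 F [ 0.6176  0.2667 -0.5316] grip 8.0 q [ 0.2905 -0.0644  1.8992 -0.      1.3073  0.1963]
```

```bash
python3 -m handwheel '[[1.5,0.4,0,0,1],[3,0.8,0,0,1],[3.3,0.8,0,0,1],[3.3,0.8,0,0,1],[3,0.8,0,0,1],[1.8,0.5,0,0,1],[0.9,0.28,0,0,1],[0,0,0,0,1],[0,0,0,0,1]]'
python3 -m handwheel '[[0,0,-1,0,1],[0,0,-1.3,0,1],[0,0,-0.8,0,1],[0,0,-0.4,0,1],[0,0,0,0,1],[0,0,0,0,1]]'; python3 st.py
```

```text
t: 23.48
tool_pos: [0.6265, 0.2344, 0.2912]
orientation: [-2.114, -2.323, 0.002]
force: [-0.5, -0.9, -0.6]
opening: 0.0418
gripper_force: 8.0
t: 24.22
tool_pos: [0.6274, 0.2346, 0.2572]
orientation: [2.114, 2.323, 0.001]
force: [-0.5, -0.4, -0.8]
opening: 0.0417
gripper_force: 8.0
t 24.23 tcp [0.6274 0.2346 0.2572] yaw 0.0942 z [ 0.0008  0.0002 -1.    ] open 0.0417 F [-0.5021 -0.3985 -0.8056] grip 8.0 q [ 0.2813  0.4203  1.4195 -0.      1.301   0.1871]
```

```bash
python3 -m handwheel '[[0,0,-0.25,0,1],[0,0,-0.1,0,1],[0,0,0,0,1],[0,0,0,0,1]]'; python3 st.py
python3 -m handwheel '[[0,0,0,0,0.45],[0,0,0,0,0.4],[0,0,0,0,0.2],[0,0,0,0,0.2],[0,0,1.5,0,0.2],[0,0,3,0,0],[0,0,3,0,0],[0,0,0,0,0]]'
python3 -m handwheel '[[-1.5,0.7,0,0,0],[-3,1.35,0,0,0],[-3.5,1.6,0,0,0],[-3.5,1.6,0,0,0],[-3.2,1.4,0,0,0],[-2,0.9,0,0,0],[-1,0.4,0,0,0],[0,0,0,0,0],[0,0,0,0,0]]'; python3 st.py; python3 chk.py M
```

```text
t: 24.72
tool_pos: [0.6272, 0.2345, 0.2533]
orientation: [2.114, 2.324, 0.0]
force: [-0.1, -0.7, -0.8]
opening: 0.0418
gripper_force: 8.0
t 24.73 tcp [0.6272 0.2345 0.2533] yaw 0.0942 z [ 0.0001  0.     -1.    ] open 0.0418 F [-0.081  -0.7141 -0.7597] grip 8.0 q [0.2813 0.4241 1.4222 0.     1.2952 0.1871]
t: 25.72
tool_pos: [0.6284, 0.2349, 0.3333]
orientation: [2.112, 2.321, 0.01]
force: [0.2, 0.4, 0.2]
opening: 0.0929
gripper_force: 0.0
t: 26.85
tool_pos: [0.4509, 0.3137, 0.3282]
orientation: [2.115, 2.323, 0.0]
force: [0.3, -0.5, 0.2]
opening: 0.093
gripper_force: 0.0
t 26.85 tcp [0.4509 0.3137 0.3282] yaw 0.0935 z [ 0.0004 -0.0001 -1.    ] open 0.093 F [ 0.3302 -0.533   0.242 ] grip 0.0 q [ 0.5146  0.0426  1.7224 -0.0002  1.3763  0.4211]
green P [0.6105 0.2468 0.0154] err 0.0046 wanted (0.6275, 0.2344, 0.056) at plane [0.605  0.2356] [0.6334 0.2359]
blue P [0.6357 0.1422 0.0556] err 0.0006 wanted (0.6361, 0.1428, 0.056) at plane [0.6355 0.1416] [0.6361 0.1427]
mini P [0.6269 0.2343 0.0939] err 0.0004 wanted (0.6275, 0.2344, 0.092) at plane [0.6271 0.2342] [0.6259 0.2354]
roll P [0.4524 0.3129 0.0445] err 0.0012 wanted (0.4504, 0.3141, 0.04) at plane [0.4519 0.3128] [0.4493 0.3163]
  carton top ((629.9083862304688, -228.29168701171875), (50.81172180175781, 51.83255386352539), 7.149623870849609)
  carton scene ((631.1573486328125, -228.51272583007812), (51.42045593261719, 52.78036880493164), 6.7106099128723145)
carton P [ 0.6302 -0.2294  0.078 ] err 0.0002 wanted (0.6327, -0.2282, 0.081) at plane [ 0.6298 -0.2285] [ 0.6317 -0.2293]
```

```bash
python3 -m handwheel '[[0,0,-2,0,0],[0,0,-3,0,0],[0,0,-3,0,0],[0,0,-3,0,0],[0,0,-1.5,0,0],[0,0,-0.9,0,0],[0,0,0,0,0],[0,0,0,0,0]]'
python3 -m handwheel '[[0,0,0,0,1],[0,0,0,0,1],[0,0,0,0,1],[0,0,0,0,1],[0,0,0,0,1],[0,0,0,0,1]]' 12;python3 st.py
python3 -m handwheel '[[0,0,1.5,0,1],[0,0,2.5,0,1],[0,0,3,0,1],[0,0,3,0,1],[0,0,1,0,1],[0,0,0,0,1]]'; python3 st.py
```

```text
t: 27.95
tool_pos: [0.4508, 0.3144, 0.1954]
orientation: [2.114, 2.323, 0.003]
force: [0.0, -0.5, -0.3]
opening: 0.093
gripper_force: 0.0
t: 28.7
tool_pos: [0.4503, 0.3141, 0.1944]
orientation: [2.114, 2.323, 0.0]
force: [-0.2, -0.5, 1.8]
opening: 0.0614
gripper_force: 11.8
t 28.7 tcp [0.4503 0.3141 0.1944] yaw 0.0942 z [ 0.0002  0.0001 -1.    ] open 0.0614 F [-0.1695 -0.4835  1.8329] grip 11.8 q [0.5156 0.201  1.8152 0.     1.1251 0.4214]
t: 29.45
tool_pos: [0.4503, 0.3141, 0.3049]
orientation: [2.114, 2.323, 0.002]
force: [-0.2, -0.6, -0.9]
opening: 0.0615
gripper_force: 11.8
t 29.45 tcp [0.4503 0.3141 0.3049] yaw 0.0942 z [ 0.0012  0.0007 -1.    ] open 0.0615 F [-0.2381 -0.6251 -0.9495] grip 11.8 q [ 0.5157  0.0626  1.7461 -0.      1.3316  0.4215]
```

```bash
python3 -m handwheel '[[0.8,-2,0,0,1],[1.3,-3.5,0,0,1],[1.5,-4,0,0,1],[1.5,-4,0,0,1],[1.5,-4,0,0,1],[1.5,-4,0,0,1],[1.5,-4,0,0,1],[1.5,-4,0,0,1],[1.5,-4,0,0,1],[1.5,-4,0,0.013,1]]'
python3 -m handwheel '[[1.4,-3.5,0,0,1],[1.1,-3,0,0,1],[0.6,-1.6,0,0,1],[0,0,0,0,1],[0,0,0,0,1]]'; python3 st.py
```

```text
t: 30.7
tool_pos: [0.5909, -0.0623, 0.302]
orientation: [-2.097, -2.335, 0.002]
force: [0.2, -0.0, -0.7]
opening: 0.0619
gripper_force: 11.8
t: 31.32
tool_pos: [0.6219, -0.1409, 0.3036]
orientation: [-2.098, -2.337, 0.0]
force: [-0.2, -0.2, 0.1]
opening: 0.062
gripper_force: 11.8
t 31.32 tcp [ 0.6219 -0.1409  0.3036] yaw 0.1078 z [-0.0011  0.0008 -1.    ] open 0.062 F [-0.2292 -0.1506  0.0809] grip 11.8 q [-0.3033  0.2959  1.486   0.0004  1.361  -0.4113]
```

```bash
python3 -m handwheel '[[0,0,-1.5,0,1],[0,0,-2.5,0,1],[0,0,-2.5,0,1],[0,0,-2,0,1],[0,0,-1,0,1],[0,0,-0.3,0,1],[0,0,0,0,1],[0,0,0,0,1]]';python3 -m handwheel '[[0,0,-0.2,0,1],[0,0,-0.1,0,1],[0,0,0,0,1],[0,0,0,0,1]]'; python3 st.py
```

```text
t: 32.33
tool_pos: [0.6227, -0.1422, 0.2074]
orientation: [2.098, 2.336, 0.001]
force: [-0.1, -0.4, -0.1]
opening: 0.0619
gripper_force: 11.8
t: 32.83
tool_pos: [0.6222, -0.142, 0.2032]
orientation: [-2.099, -2.337, 0.0]
force: [-0.5, -0.7, -0.9]
opening: 0.0615
gripper_force: 11.8
t 32.83 tcp [ 0.6222 -0.142   0.2032] yaw 0.1072 z [-0.  0. -1.] open 0.0615 F [-0.4835 -0.7288 -0.8566] grip 11.8 q [-0.3047  0.4045  1.5471  0.      1.1901 -0.4119]
```

Lower the last 2 mm, release, retreat and take a final look.

```bash
python3 -m handwheel '[[0,0,-0.2,0,1],[0,0,0,0,1],[0,0,0,0,1]]'; python3 -m handwheel '[[0,0,0,0,0.2],[0,0,0,0,0.2],[0,0,0,0,0.2],[0,0,2,0,0],[0,0,3,0,0],[0,0,4,0,0],[0,0,4,0,0],[0,0,2,0,0]]'
python3 -m handwheel '[[-2,0,0,0,0],[-3,0,0,0,0],[-4,0,0,0,0],[-4,0,0,0,0],[-4,0,0,0,0],[-2,0,0,0,0],[0,0,0,0,0]]'; python3 chk.py MR
```

```text
t: 33.2
tool_pos: [0.6222, -0.142, 0.2011]
orientation: [-2.099, -2.337, 0.0]
force: [-0.4, 0.1, 0.0]
opening: 0.0616
gripper_force: 11.8
t: 34.2
tool_pos: [0.6228, -0.1421, 0.3558]
orientation: [2.096, 2.334, 0.004]
force: [0.5, 0.3, 0.2]
opening: 0.0932
gripper_force: 0.0
t: 35.08
tool_pos: [0.4313, -0.142, 0.3513]
orientation: [2.1, 2.336, 0.0]
force: [0.3, 0.3, 0.0]
opening: 0.0928
gripper_force: 0.0
green P [0.6109 0.247  0.0155] err 0.0045 wanted (0.6275, 0.2344, 0.056) at plane [0.6054 0.2359] [0.6337 0.2361]
blue P [0.6359 0.1423 0.0559] err 0.0004 wanted (0.6361, 0.1428, 0.056) at plane [0.6357 0.1418] [0.636  0.1427]
mini P [0.6271 0.2343 0.094 ] err 0.0001 wanted (0.6275, 0.2344, 0.092) at plane [0.6273 0.2345] [0.626  0.2352]
roll P [ 0.6222 -0.1439  0.0482] err 0.0003 wanted (0.6234, -0.1417, 0.046) at plane [ 0.6224 -0.1446] [ 0.6211 -0.1437]
  carton top ((629.903076171875, -228.56781005859375), (51.036407470703125, 51.34514617919922), 7.482207298278809)
  carton scene ((631.0989379882812, -228.49012756347656), (51.31483840942383, 52.76532745361328), 6.607316017150879)
carton P [ 0.6302 -0.2295  0.0782] err 0.0002 wanted (0.6327, -0.2282, 0.081) at plane [ 0.6299 -0.2285] [ 0.6317 -0.2293]
```

View pics/sceneMR.png

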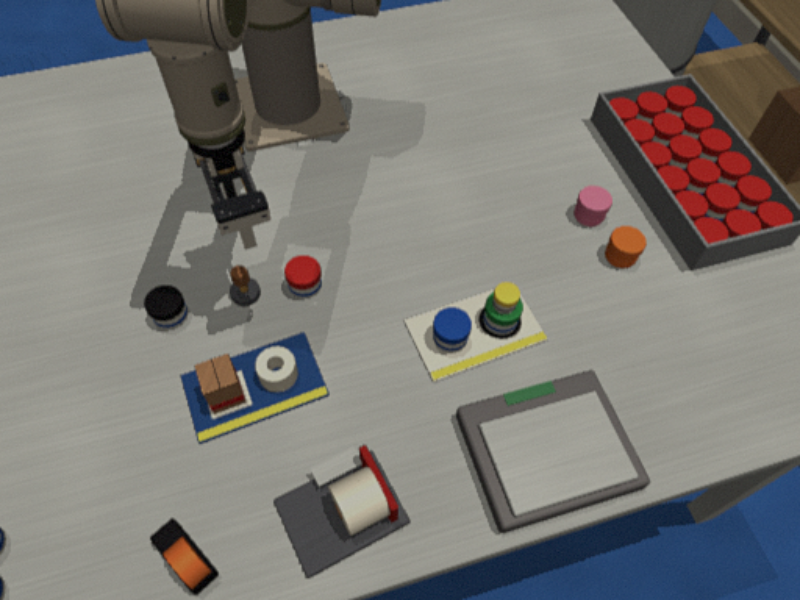

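View pics/topMR.png

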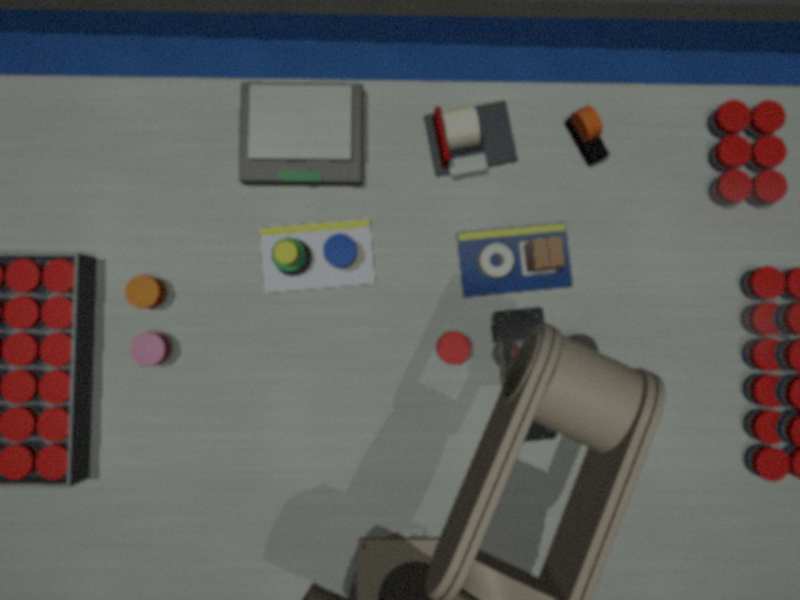

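Both views show everything in place. The mini sits on the green lid (scene 507,296), blue is to its right, the roll (276,368) is left of the carton (222,383), and red, stamp and black are where they started. Hand in.

```bash
python3 -c "
from plant import job
print(job.close_job())"
```

```text
the job is handed in; nothing more can be done
None
```

All five samples are set out on their boards, measured within about 3 mm of target, and the job is handed in at about 35 s; the red-lidded jar, black-lidded jar and stamp were left alone, and the judge's verdict was not shown.

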